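# Slide the sample carrier round the curved guide to the colour reader

### The job

Slide the round sample carrier that stands in the curved guide along the guide, round the corner and fully home against the end stop in front of the white colour reader, then leave it there. Keep it down in the guide the whole way, neither lifting it out nor tipping it, and leave the spare carrier parked on the same board where it stands.

Things in the scene. Friction and masses are not known exactly. Their poses are not given: they have to be found in the camera images.
- carrier: The carrier to move: plain grey slippery nylon disc, 70 mm diameter, 46 mm tall, a darker 42 mm square sample 1 mm thick on its flat top; about 0.2 kg, loose. It stands on the board between the two metal strips, in the first straight leg, its centre at about y = -90 to -50 mm in the guide's frame. Origin: centre of its underside, z up; its yaw does not matter.
- guide: Guide fixed to the table: plywood board 270 x 270 mm, 8 mm thick, with two aluminium strips 5 mm thick, their tops 26 mm above the table (the carrier's top is at 54), forming an L-shaped lane 78 mm wide with a round corner; turned up to 30 degrees either way. Origin: centre of the board's underside, z up. The lane begins at its open end, (-85, -132) mm, and runs in +y; see corner.
- bay (a point): Where the carrier has to end: point on top of the board under the centre of a carrier that touches the end stop; (85, 85, 8) mm in the guide's frame, with its axes. The stop's face is at x = 120, its top 26 mm above the table. Behind it, x = 127 to 183, y = 41 to 129, stands the white reader box, its top 42 mm above the table.
- corner (a point): Point on top of the board, mid lane, half way round the corner: (-56, 56, 8) mm in the guide's frame, with the guide's axes. The lane's centre line, in that frame: straight from (-85, -132) to (-85, -15), a 90 degree arc of radius 100 about (15, -15) to (15, 85), then straight in +x to the end stop.
- spare: The spare carrier, of the same make as the other, loose, parked on the same board outside the lane, inside the bend, at about (72, -72) mm in the guide's frame. To be left alone. Origin: centre of its underside.

How it is judged:
On the way:
1. the carrier passes through the corner of the guide, standing on the board (horizontal distance between carrier and corner below 0.025 m and z of carrier in the frame of guide below 0.018 m), for 0.05 s.
At the end, for the whole second after the job is handed in: The carrier stands flat on the board (tilt under 0.1 rad), at rest, with its centre within 12 mm of the point where it touches the end stop, and the spare carrier is within 20 mm of where it started (horizontal distance between carrier and bay below 0.012 m and z of carrier in the frame of guide below 0.013 m and angle between carrier's own z axis and vertical below 0.1 rad and linear speed of carrier below 0.01 m/s and distance of spare from where it was at the start of the episode below 0.02 m).
It fails at once if the carrier is lifted out of the guide (more than 12 mm off the board) (z of carrier in the frame of guide above 0.02 m).
It fails at once if the carrier is tipped by more than 0.35 rad (angle between carrier's own z axis and vertical above 0.35 rad).
It fails at once if the spare carrier is moved by more than 20 mm (distance of spare from where it was at the start of the episode above 0.02 m).
It also fails if it takes over 38 s, if anything falls off the work surface, if the arm or the gripper's body presses on something with over 40 N, if the wrist force passes 120 N, or if a joint passes its speed limit or range.

### The arm

A 6-joint arm with a two-finger parallel gripper is mounted at the origin on the work surface. World frame = base frame: x ahead of the robot, y to its left, z up, the work surface at z = 0. Lengths are in m, angles in rad, forces in N, time in s.
With the tool pointing down it reaches from about 0.375 to 0.975 m from the base axis. Payload 3.8 kg.
Tool frame: the origin (TCP) lies on the centre line of the jaws, within the pads' length; the fingertips stand 19 mm ahead of it and the grasp point (between the pads) is the TCP; z points along the fingers, y is the direction in which the jaws open and shut (so a half turn about z gives the same grasp; the last joint's range is limited). The gripper opens to 88 mm and grips with 3 to 60 N. Pads are 18 mm wide; open, the fingers measure 123 mm over their backs; the gripper's body (75 mm by 187 mm) begins 45 mm behind the grasp point.
Start: joints at [-1.149, 0.264, 1.604, -0, 1.274, -0.037], TCP at [0.299, -0.605, 0.225] pointing down, gripper open.
Joint ranges: [-2.63, 2.63], [-0.94, 2.18], [0.31, 2.57], [-1.31, 4.45], [0, 2.66], [-2.55, 2.55]. Speed limits (rad/s): [2.57, 2.57, 3.14, 3.14, 3.14, 3.14].

### API

Orientations are given as a unit quaternion [x, y, z, w].
In Python, from bench import r gives the robot as it stands.
- The arm moves only by the tool arm_command, never from a script. Its argument "rows" is a list of rows, each a list of 5 numbers: the opening, from 0 (shut) to 1 (fully open), then the shift along the tool's x, y, z in mm, then the turn about the tool's z in rad. A call has 1 to 10 rows; each row shifts and turns the commanded pose from where the row before left it, along the tool's axes as they then stand; what a row does not reach is not made up. A row lasts 1/12 s, in which the tool goes at most 41.7 mm and 7.16 degrees, less where a joint would pass 70% of its speed; a pose out of reach is approached as far as the arm can. A call is refused whole if a number of a shift passes 41.7 or a number of a turn 0.125, either way. A call with a gripper value outside its range is refused whole. The fingers move at their own pace and stop on an object; the grip force is fixed at half the most. Time passes only in rows, so rows that do not move let the fingers close. It gives the time, the measured TCP pose, the force and the opening at its end, in the units of the state.
- r.observe(): the state, without advancing time (a new reading comes with each control period).
- r.camera(name): name is "side" or "top"; returns a dict with "img" (400x640x3 uint8, blue, green, red), "fovy" (degrees; the focal length in pixels is half the picture's height over the tangent of half this angle, whatever the lens; pixels are square), "cx", "cy" (the principal point, pixels), "k1" (the pictures are not rectified: a ray, as slopes to the right and down, at radius r is drawn at 1 + k1 r^2 times it, then the intrinsics apply), "extrinsics" (4x4, takes a point from camera to world coordinates). Camera axes: x right, y down, z forward; pixel columns grow to the right and rows downward; lengths in m; the calibration is good to about 2 mm. A picture is of the moment at which its call begins. There is no depth.
- r.job_done(): hands the job in, once; it reports no verdict.
The state is a dict: "clock": time; "joints": joint angles; "dq": joint speeds; "joint_torque": joint torques, N m; "tool_pos": TCP position; "tcp_rot": TCP orientation; "force": force on the tool from outside, world axes, zero at the start; "torque": the same for the moment, N m; "gripper_width": finger opening in m.
Only numpy, scipy, OpenCV 4.12 (cv2) and the standard library are available. Lean on these libraries where they do the work, as an engineer would, in place of code of your own. Each camera call takes 0.05 s, during which the arm holds its last target.

## Working session

There is one attempt and no reset: what is moved stays moved. The work goes in short steps, Python scripts to look and compute and a tool call to move; the robot and the scene stay as the last step left them, time stands still between calls to the robot, and variables do not carry over. Pictures are saved under pics/ and viewed, and the job is handed in when it is done.

Besides the shell and the picture viewer there is one more tool, called in YAML: its name, and indented under it one key for each argument. arm_command: Moves the arm, as the interface text tells. Its arguments: {"type":"object","properties":{"rows":{"type":"array"}},"required":["rows"]}

```bash
mkdir -p pics; cat > h.py <<'E'
import numpy as np, cv2
from bench import r
def shot(n,f):
    c=r.camera(n); cv2.imwrite('pics/'+f,c['img']); return c
def ray(c,u,v):
    f=200/np.tan(np.radians(c['fovy'])/2)
    K=np.array([[f,0,c['cx']],[0,f,c['cy']],[0,0,1.]])
    p=cv2.undistortPoints(np.array([[[u,v]]],float),K,np.array([c['k1'],0,0,0,0.]))[0,0]
    E=np.array(c['extrinsics']); return E[:3,3],E[:3,:3]@np.array([p[0],p[1],1])
def onz(c,u,v,z):
    o,d=ray(c,u,v); return o+d*(z-o[2])/d[2]
def proj(c,P):
    f=200/np.tan(np.radians(c['fovy'])/2)
    E=np.array(c['extrinsics']); q=(np.asarray(P)-E[:3,3])@E[:3,:3]
    s=q[...,:2]/q[...,2:]; s=s*(1+c['k1']*(s**2).sum(-1,keepdims=True))
    return s*f+[c['cx'],c['cy']]
E
python3 - <<'E'
from h import *
for n in('top','side'):
    c=shot(n,n+'0.png'); print(n,c['fovy'],c['cx'],c['cy'],c['k1'],np.round(c['extrinsics'],3).tolist())
print(r.observe())
E
```

```text
top 53.31655488698728 321.0577680621805 197.70623863464797 -0.07249510259494002 [[0.018, -0.983, 0.184, 0.415], [-0.999, -0.012, 0.034, 0.025], [-0.031, -0.184, -0.982, 0.705], [0.0, 0.0, 0.0, 1.0]]
side 42.52133484374867 312.9259158185924 193.83763982878264 0.055212191206076386 [[0.974, -0.161, 0.16, 0.41], [-0.227, -0.686, 0.691, -0.646], [-0.001, -0.709, -0.705, 0.734], [0.0, 0.0, 0.0, 1.0]]
{'clock': 0.1, 'joints': array([-1.14893804e+00,  2.64681860e-01,  1.60521474e+00, -2.56521092e-05,
        1.27370451e+00, -3.68970383e-02]), 'dq': array([ 9.38476486e-04, -1.82506097e-03, -1.95601353e-03, -6.68459985e-04,
        8.11283533e-04,  2.54816898e-05]), 'joint_torque': array([ 3.03891820e-04, -5.03616321e+01, -3.58071041e+01,  7.31099839e-02,
        2.32574204e-02, -6.99982843e-05]), 'tool_pos': array([ 0.29863304, -0.60460743,  0.22372207]), 'tcp_rot': array([ 9.73806738e-01,  2.27375085e-01, -2.04136650e-04, -9.83335175e-04]), 'force': array([-0.68220282,  0.32495616, -0.60780306]), 'torque': array([ 0.01627564, -0.02102596,  0.02143139]), 'gripper_width': 0.08799758701855327}
```

View pics/top0.png

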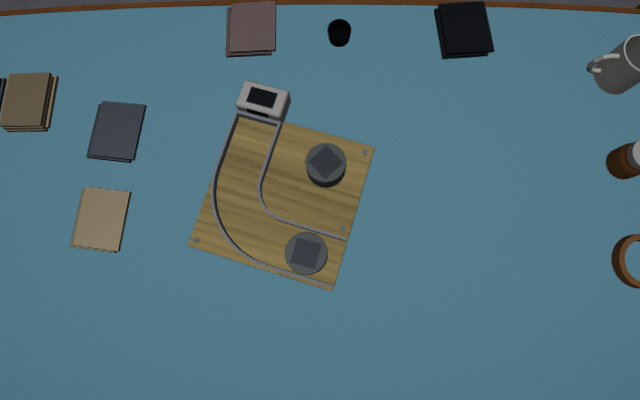

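View pics/side0.png

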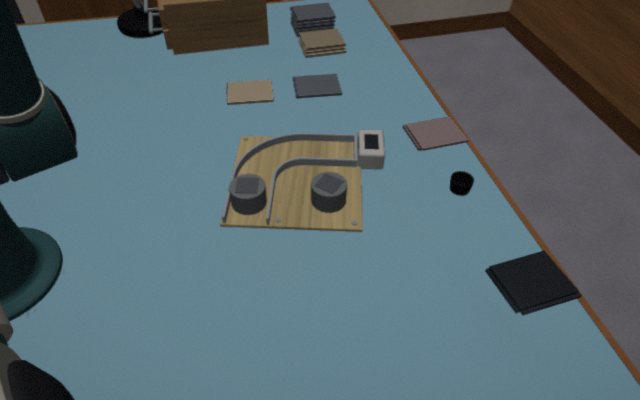

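The top view shows the carrier at about (306,253) near the lane's open end, the spare at (326,165) and the reader at (263,100). The board's corners are near (374,151), (332,289) and (190,243). The side view agrees. Next I measure the board and both discs.

```bash
cat > meas.py <<'E'
from h import *
def disc(c,guess,zt=0.054):
    # grey top face: contour rays onto plane of top, circle of r 35
    pass
if __name__=='__main__':
    for n in('top','side'):
        c=r.camera(n); im=c['img']; hsv=cv2.cvtColor(im,cv2.COLOR_BGR2HSV)
        m=cv2.inRange(hsv,(10,70,40),(32,255,255))
        m[:90]=0; m[300:]=0; m[:,:180]=0; m[:,390:]=0
        m=cv2.morphologyEx(m,cv2.MORPH_OPEN,np.ones((3,3)))
        # board: hull of wood pixels, on z=8mm
        ys,xs=np.nonzero(m)
        P=np.array([onz(c,u,v,.008)[:2] for u,v in zip(xs,ys)])
        hull=cv2.convexHull((P*1000).astype(np.float32))
        rect=cv2.minAreaRect(hull); print(n,'rect mm',rect, np.round(cv2.boxPoints(rect)).tolist())
        cv2.imwrite(f'pics/m_{n}.png',m)
        # dark square samples
        s=cv2.inRange(hsv,(0,0,0),(180,255,255))
        for nm,(u,v) in {'top':{'car':(306,253),'spare':(326,163)},'side':{'car':(247,185),'spare':(330,183)}}[n].items():
            print(nm,np.round(onz(c,u,v,.055),4))
            crop=im[v-32:v+36,u-32:u+32]
            cv2.imwrite(f'pics/c_{n}_{nm}.png',cv2.resize(crop,None,fx=8,fy=8,interpolation=cv2.INTER_NEAREST))
E
python3 meas.py; python3 -c "
import cv2,numpy as np
a=[cv2.resize(cv2.imread(f'pics/c_{n}_{k}.png'),(380,300)) for n in('top','side') for k in('car','spare')]
cv2.imwrite('pics/crops.png',np.vstack([np.hstack(a[:2]),np.hstack(a[2:])]))"
```

```text
top rect mm ((548.7474365234375, 120.04434204101562), (267.5692138671875, 267.4768981933594), 74.069091796875) [[383.0, 28.0], [641.0, -45.0], [714.0, 212.0], [457.0, 285.0]]
car [0.4448 0.0705 0.055 ]
spare [0.5962 0.0405 0.055 ]
side rect mm ((549.5209350585938, 116.4591293334961), (268.7881774902344, 265.455078125), 74.08353424072266) [[385.0, 24.0], [640.0, -49.0], [714.0, 209.0], [459.0, 282.0]]
car [0.4468 0.0717 0.055 ]
spare [0.6022 0.041  0.055 ]
```

View pics/crops.png

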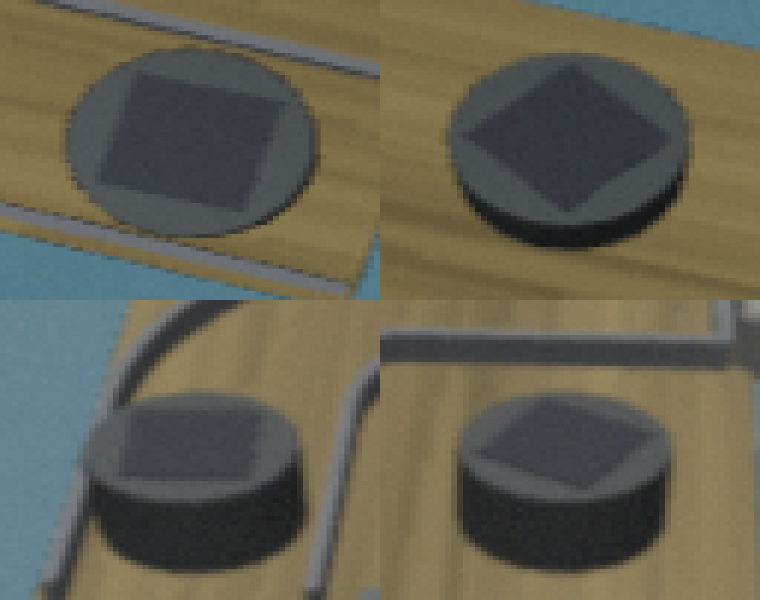

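View pics/m_top.png

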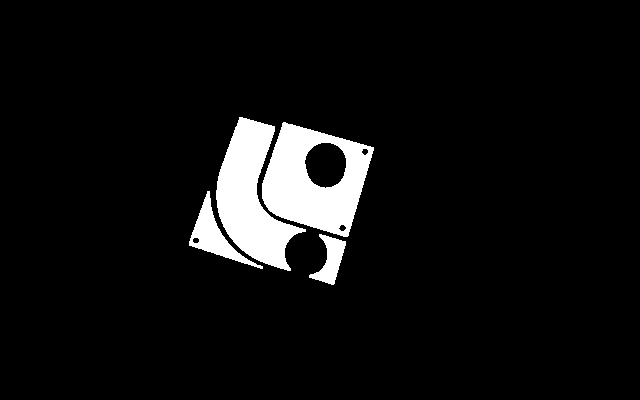

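```bash
cat >> h.py <<'E'
C=np.array([.549,.118]); TH=np.radians(-15.85)
R2=np.array([[np.cos(TH),-np.sin(TH)],[np.sin(TH),np.cos(TH)]])
def g2w(p): return C+R2@np.asarray(p,float)
def w2g(p): return R2.T@(np.asarray(p,float)[:2]-C)
E
python3 - <<'E'
from h import *
out=[]
for n in('top','side'):
    c=r.camera(n); im=cv2.resize(c['img'],None,fx=3,fy=3,interpolation=cv2.INTER_CUBIC)
    def ln(rad,off,z,col):
        pts=[(-.085+off,y) for y in(-.132,-.015)]+[(.015-(rad)*np.cos(a),-.015+rad*np.sin(a)) for a in np.linspace(0,np.pi/2,20)]+[(.12,.085-off)]
        P=np.array([[*g2w(p),z] for p in pts]); q=(proj(c,P)*3+1).astype(int)
        cv2.polylines(im,[q.reshape(-1,1,2)],False,col,1)
    ln(.139,-.039,.026,(0,0,255)); ln(.061,.039,.026,(0,0,255)); ln(.1,0,.008,(0,255,0))
    b=np.array([[*g2w(p),.008] for p in[(-.135,-.135),(.135,-.135),(.135,.135),(-.135,.135)]])
    cv2.polylines(im,[(proj(c,b)*3+1).astype(int).reshape(-1,1,2)],True,(255,0,255),1)
    u,v=(180,90) if n=='top' else (210,110)
    out.append(cv2.resize(im[3*v:3*v+600,3*u:3*u+600],(400,400) if 0 else (400,400)))
    for nm,(u,v) in {'top':{'car':(306.2,253.2),'spare':(326,163)},'side':{'car':(247,185.5),'spare':(329.5,183)}}[n].items(): print(n,nm,np.round(w2g(onz(c,u,v,.055))*1000,1))
    cv2.imwrite('pics/ov_%s.png'%n,im[3*v-300 if 0 else int(3*(90 if n=='top' else 110)):][:600,3*(180 if n=='top' else 210):][:,:600])
E
```

```text
top car [-87.5 -74.6]
top spare [ 66.6 -61.7]
side car [-85.5 -73.8]
side spare [ 71.2 -59.6]
```

View pics/ov_top.png

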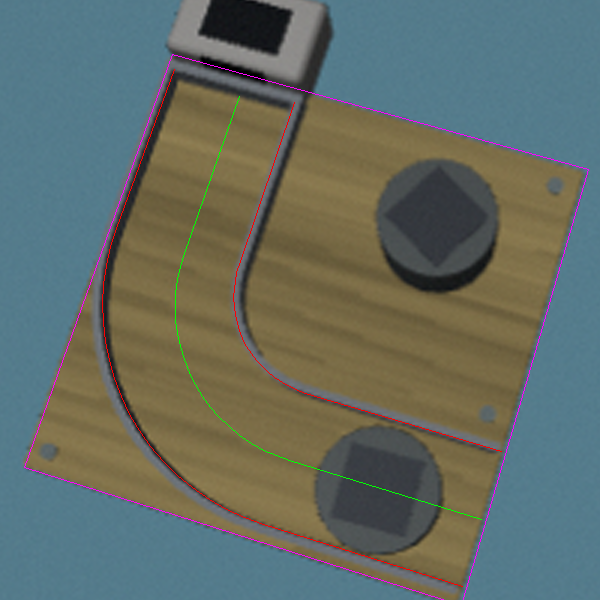

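View pics/ov_side.png

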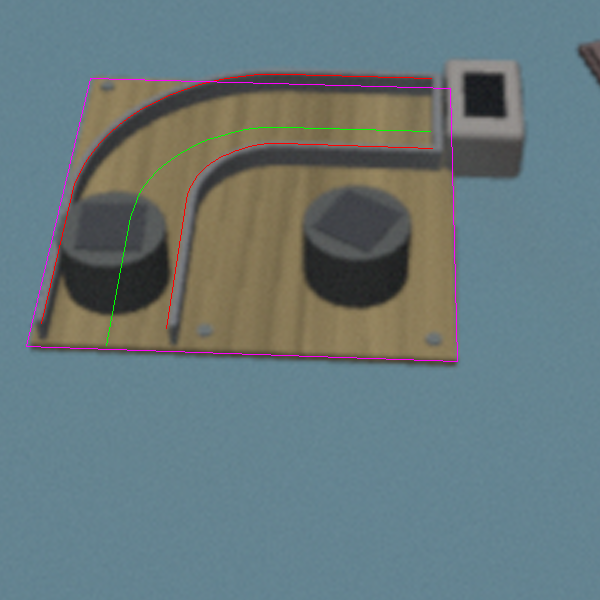

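arm_command:
  rows:
    - [1,0,0,0,-0.12]
    - [1,0,0,0,-0.12]
    - [1,0,0,0,-0.12]
    - [1,0,0,0,-0.12]
    - [1,0,0,0,-0.12]
    - [1,0,0,0,-0.12]
    - [1,0,0,0,-0.115]

```text
clock: 0.88
tool_pos: [0.2989, -0.6051, 0.2248]
tcp_rot: [0.796, 0.605, 0.0, -0.0]
force: [0.5, 0.0, 0.7]
gripper_width: 0.0878
```

The overlays fit the board and both strips within 2–3 mm in each view. In the guide frame the carrier is near (-86,-74) mm, which lies mid lane, and the spare is near (69,-61). Next I approach above the carrier.

arm_command:
  rows:
    - [1,40.5,-2.5,0,0]
    - [1,40.5,-2.5,0,0]
    - [1,40.5,-2.5,0,0]
    - [1,40.5,-2.5,0,0]
    - [1,40.5,-2.5,0,0]
    - [1,40.5,-2.5,0,0]
    - [1,40.5,-2.5,0,0]
    - [1,40.5,-2.5,0,0]
    - [1,40.5,-2.5,0,0]
    - [1,40.5,-2.5,0,0]

```text
clock: 1.72
tool_pos: [0.3856, -0.207, 0.2251]
tcp_rot: [0.798, 0.602, 0.0, 0.0]
force: [0.9, 0.9, 0.2]
gripper_width: 0.0881
```

arm_command:
  rows:
    - [1,40.5,-2.5,0,0]
    - [1,40.5,-2.5,0,0]
    - [1,40.5,-2.5,0,0]
    - [1,40.5,-2.5,0,0]
    - [1,40.5,-2.5,0,0]
    - [1,40.5,-2.5,0,0]
    - [1,40.5,-2.5,0,0]
    - [1,0,0,0,0]
    - [1,0,0,0,0]
    - [1,0,0,0,0]

```text
clock: 2.55
tool_pos: [0.4461, 0.0685, 0.2248]
tcp_rot: [0.798, 0.603, -0.0, 0.0]
force: [0.4, -0.7, 0.0]
gripper_width: 0.0881
```

```bash
cat > st.py <<'E'
from h import *
from scipy.spatial.transform import Rotation as Ro
o=r.observe(); x=Ro.from_quat(o['tcp_rot']).as_matrix()
print('clock',o['clock'],'guide mm',np.round(w2g(o['tool_pos'])*1000,1),'z',round(o['tool_pos'][2]*1000,1),'heading-in-guide deg',round(np.degrees(np.arctan2(x[1,0],x[0,0])-TH),2),'tilt',round(np.degrees(np.arccos(-x[2,2])),2),'F',np.round(o['force'],1),'w',round(o['gripper_width'],4))
E
python3 st.py
```

```text
clock 2.55 guide mm [-85.5 -75.8] z 224.8 heading-in-guide deg 90.06 tilt 0.05 F [ 0.4 -0.7  0. ] w 0.0881
```

arm_command:
  rows:
    - [1,2,-0.5,40,0]
    - [1,0,0,40,0]
    - [1,0,0,30,0]
    - [1,0,0,20,0]
    - [1,0,0,0,0]
    - [1,0,0,0,0]

```text
clock: 3.05
tool_pos: [0.4452, 0.069, 0.0941]
tcp_rot: [0.799, 0.602, -0.001, -0.001]
force: [-0.1, 0.0, 0.0]
gripper_width: 0.0881
```

```bash
python3 st.py; python3 - <<'E'
from h import *
a=shot('top','t1.png')['img'];b=shot('side','s1.png')['img']
cv2.imwrite('pics/b1.png',np.hstack([cv2.resize(a[150:320,200:390],None,fx=2,fy=2),cv2.resize(b[60:230,190:390],None,fx=2,fy=2)]))
E
```

```text
clock 3.05 guide mm [-86.4 -75.5] z 94.1 heading-in-guide deg 89.82 tilt 0.18 F [-0.1  0.   0. ] w 0.0881
```

View pics/b1.png

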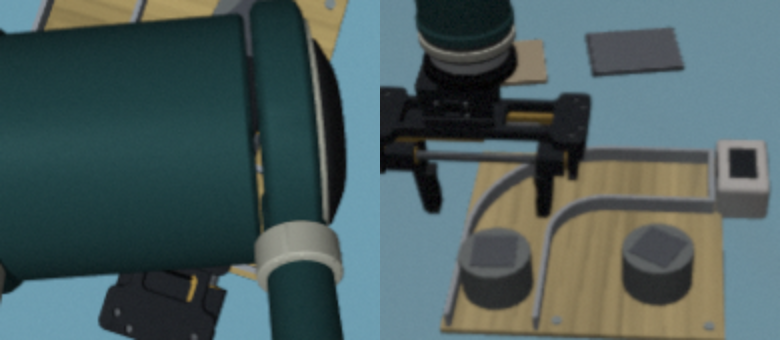

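The side view shows the fingers straddling the carrier at (497,265), clear on both sides, while the arm blocks the top view. I go down and close.

arm_command:
  rows:
    - [1,1.5,0,15,0]
    - [1,0,0,15,0]
    - [1,0,0,12,0]
    - [1,0,0,0,0]
    - [1,0,0,0,0]
    - [0.7,0,0,0,0]
    - [0.7,0,0,0,0]
    - [0.7,0,0,0,0]
    - [0.7,0,0,0,0]
    - [0.7,0,0,0,0]

```text
clock: 3.98
tool_pos: [0.4472, 0.0722, 0.0534]
tcp_rot: [0.798, 0.603, 0.0, 0.0]
force: [0.2, 0.6, -0.4]
gripper_width: 0.0615
```

```bash
python3 st.py; python3 - <<'E'
from h import *
b=shot('side','s2.png')['img']
cv2.imwrite('pics/b2.png',cv2.resize(b[60:260,190:390],None,fx=3,fy=3))
E
```

```text
clock 3.9833 guide mm [-85.4 -71.8] z 53.4 heading-in-guide deg 89.98 tilt 0.05 F [ 0.2  0.6 -0.4] w 0.0615
```

View pics/b2.png

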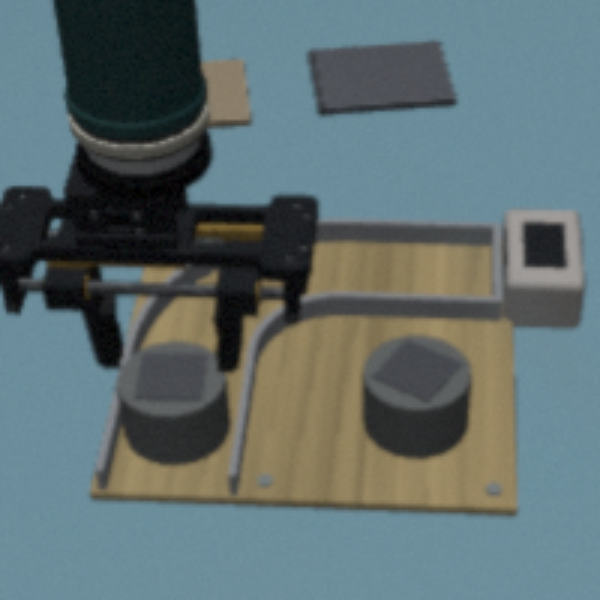

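```bash
python3 - <<'E'
from h import *
c=r.camera('side'); 
for nm,u,v,z in [('tipR',190+228/3,60+366/3,.034),('tipL',190+110/3,60+362/3,.034),('car',190+171/3,60+380/3,.055),('cartop-only rim mean',190+173/3,60+380/3,.054),('spare',190+417/3,60+374/3,.055)]:
    print(nm,np.round(w2g(onz(c,u,v,z))*1000,1), np.round(onz(c,u,v,z),4))
print(proj(c,np.array([[*r.observe()['tool_pos'][:2],.055]])))
t=shot('top','t2.png')
E
```

```text
tipR [-54.4 -40.5] [0.4856 0.0939 0.034 ]
tipL [-132.5  -40.4] [0.4105 0.1154 0.034 ]
car [-85. -77.] [0.4462 0.0671 0.055 ]
cartop-only rim mean [-84.  -75.9] [0.4474 0.0679 0.054 ]
spare [ 70.4 -64.2] [0.5991 0.037  0.055 ]
[[247.02297518 184.79983577]]
```

View pics/t2.png

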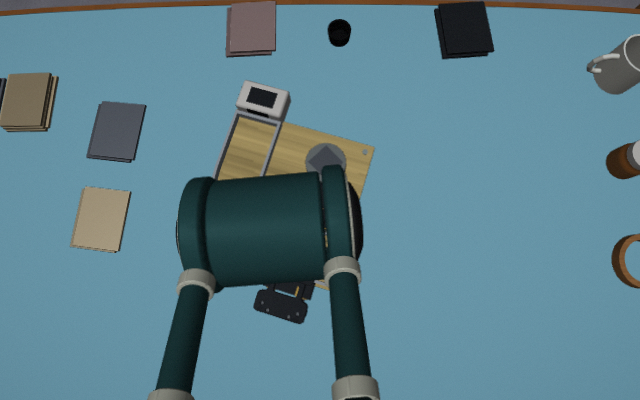

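The fingers closed to 61.5 mm without touching anything, so they missed. The visible fingertips at (266,182) do not match the reported tool pose. I triangulate the gripper across both views to see whether it is offset in y or in z.

```bash
python3 - <<'E'
from h import *
a=cv2.imread('pics/t2.png');b=cv2.imread('pics/s2.png')
cv2.imwrite('pics/z.png',np.hstack([cv2.resize(a[255:335,230:330],None,fx=4,fy=4),cv2.resize(b[100:200,170:310],None,fx=2.8,fy=3.2)]))
E
```

```text
(no output)
```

View pics/z.png

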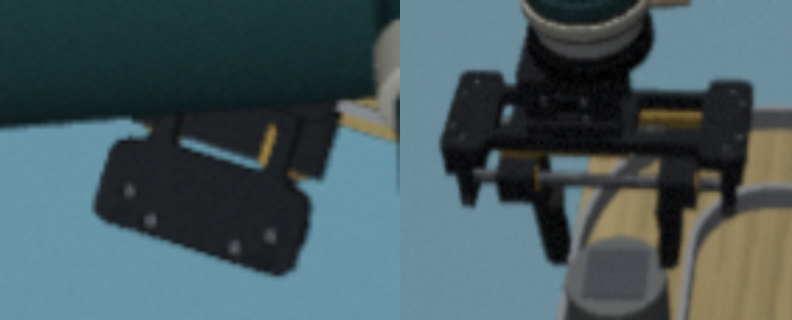

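```bash
python3 - <<'E'
from h import *
t=r.camera('top');s=r.camera('side')
def tri(a,b):
    o1,d1=ray(t,*a);o2,d2=ray(s,*b)
    A=np.stack([d1,-d2],1);k=np.linalg.lstsq(A,o2-o1,rcond=None)[0]
    p,q=o1+k[0]*d1,o2+k[1]*d2
    return np.round((p+q)/2,4),np.round(np.linalg.norm(p-q)*1000,1),np.round(w2g((p+q)/2)*1000,1)
print('plate',tri((279,310.8),(196,132)))
tp=r.observe()['tool_pos'];print(tp)
for z in(.053,.1,.15): print(z,proj(t,[*g2w((-.178,-.072)),z]),proj(s,[*g2w((-.178,-.072)),z]))
for z in (.034,.05,.06,.07): print(z,np.round(w2g(onz(s,266,182,z))*1000),np.round(w2g(onz(s,190+110/3,60+362/3,z))*1000))
print('shift',r.observe()['joints'])
E
```

```text
plate (array([0.3682, 0.095 , 0.1778]), np.float64(8.2), array([-167.6,  -71.5]))
[0.446756   0.07221945 0.05288674]
0.053 [288.01813274 307.19204831] [198.98112254 184.00717948]
0.1 [284.45355505 309.92053232] [194.94679012 165.60273097]
0.15 [279.9944574  313.33141526] [190.30957999 144.53953502]
0.034 [-54. -41.] [-132.  -40.]
0.05 [-51. -57.] [-128.  -57.]
0.06 [-50. -68.] [-125.  -68.]
0.07 [-48. -78.] [-122.  -78.]
shift [1.05203767e-01 2.38336468e-02 2.22601316e+00 2.32274882e-05
 8.91893287e-01 3.82112055e-01]
```

The gripper is at the right y (triangulated -71.5), but its tips are near z = 64 mm. That is about 30 mm higher than the reported pose and the 19 mm fingertip figure imply, and the empty closing agrees. I reopen and go lower in small steps, watching force and pictures.

arm_command:
  rows:
    - [1,0,0,0,0]
    - [1,0,0,0,0]
    - [1,0,0,0,0]
    - [1,0,0,0,0]
    - [1,-2,0,5,0]
    - [1,0,0,5,0]
    - [1,0,0,5,0]
    - [1,0,0,0,0]

```text
clock: 4.9
tool_pos: [0.445, 0.0701, 0.0364]
tcp_rot: [0.798, 0.603, -0.001, -0.001]
force: [-0.2, 0.3, -0.9]
gripper_width: 0.088
```

```bash
python3 st.py; python3 - <<'E'
from h import *
b=shot('side','s3.png')['img']
cv2.imwrite('pics/b3.png',cv2.resize(b[60:260,190:390],None,fx=3,fy=3))
E
```

```text
clock 4.9 guide mm [-87.  -74.5] z 36.4 heading-in-guide deg 89.97 tilt 0.15 F [-0.2  0.3 -0.9] w 0.088
```

View pics/b3.png

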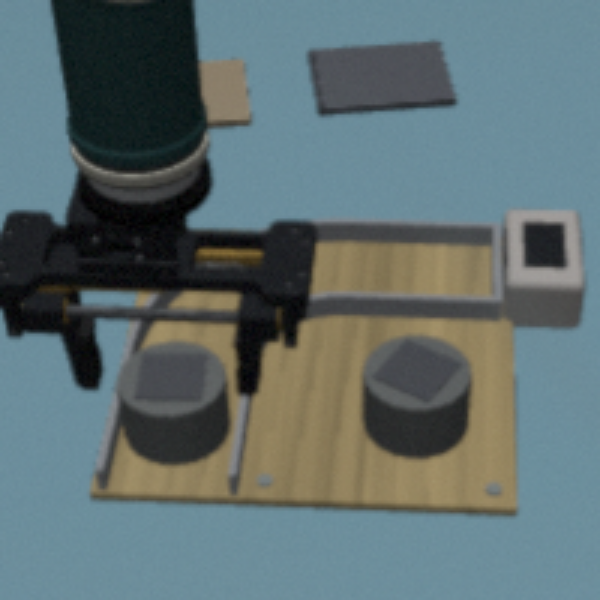

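The right tip is now at about crop row 390 (pixel row 190), which puts it near z = 46–48 mm with the disc between the fingers. I go down about 11 mm more, then close.

arm_command:
  rows:
    - [1,0,0,4,0]
    - [1,0,0,4,0]
    - [1,0,0,3,0]
    - [1,0,0,0,0]

```text
clock: 5.28
tool_pos: [0.4456, 0.0702, 0.0261]
tcp_rot: [0.798, 0.603, -0.001, -0.0]
force: [0.3, 0.4, 0.2]
gripper_width: 0.0884
```

```bash
python3 st.py; python3 - <<'E'
from h import *
c=shot('side','s4.png');b=c['img']
cv2.imwrite('pics/b4.png',cv2.resize(b[120:220,200:320],None,fx=6,fy=6))
for z in(.026,.03,.034,.038,.042,.046): print(z,proj(c,[*g2w((-.085+.053,-.074)),z]),proj(c,[*g2w((-.085-.053,-.074)),z]))
E
```

```text
clock 5.2833 guide mm [-86.4 -74.2] z 26.1 heading-in-guide deg 89.98 tilt 0.08 F [0.3 0.4 0.2] w 0.0884
0.026 [275.80904029 197.23328169] [221.44765111 195.42826701]
0.03 [275.70141488 195.77618248] [221.18609064 193.96934504]
0.034 [275.59314424 194.31080238] [220.92295948 192.50213341]
0.038 [275.48422225 192.83706661] [220.65824275 191.02655717]
0.042 [275.37464273 191.35489942] [220.39192539 189.54254041]
0.046 [275.26439944 189.86422411] [220.12399212 188.05000626]
```

View pics/b4.png

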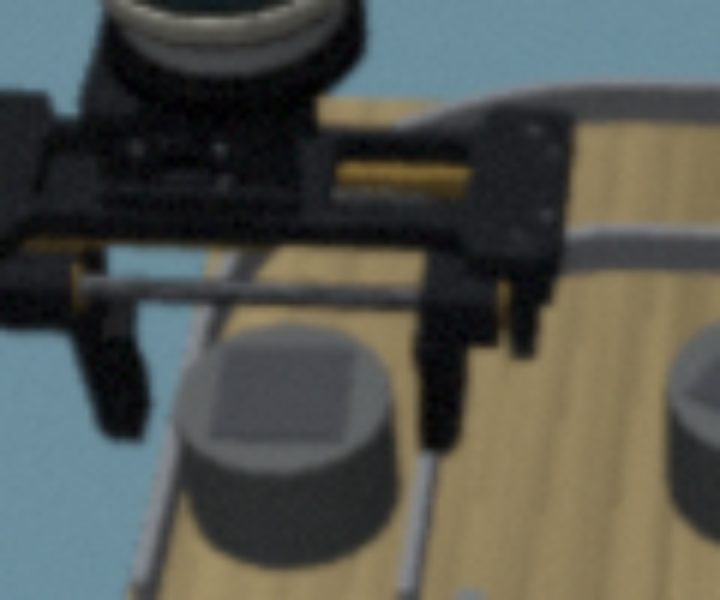

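Both tips now read near z = 33–38 mm, above the 26 mm strips and below the 54 mm disc top. Closing.

arm_command:
  rows:
    - [0.6,0,0,0,0]
    - [0.6,0,0,0,0]
    - [0.6,0,0,0,0]
    - [0.6,0,0,0,0]
    - [0.6,0,0,0,0]
    - [0.6,0,0,0,0]

```text
clock: 5.83
tool_pos: [0.4465, 0.0703, 0.0271]
tcp_rot: [0.798, 0.603, 0.0, 0.0]
force: [0.4, -0.1, 1.2]
gripper_width: 0.0691
```

```bash
python3 st.py; python3 - <<'E'
from h import *
c=shot('side','s5.png');b=c['img']
cv2.imwrite('pics/b5.png',cv2.resize(b[120:220,200:320],None,fx=6,fy=6))
E
```

```text
clock 5.8333 guide mm [-85.6 -73.9] z 27.1 heading-in-guide deg 89.98 tilt 0.03 F [ 0.4 -0.1  1.2] w 0.0691
```

View pics/b5.png

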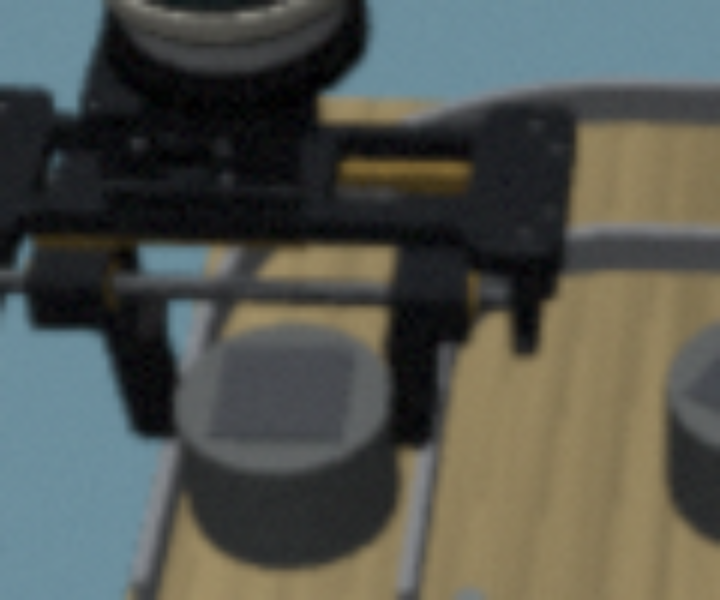

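The grip holds at 69 mm on the 70 mm disc. A short test slide comes first.

arm_command:
  rows:
    - [0.6,6,0,0,0]
    - [0.6,8,0,0,0]
    - [0.6,8,0,0,0]
    - [0.6,8,0,0,0]
    - [0.6,0,0,0,0]

```text
clock: 6.3
tool_pos: [0.4554, 0.1009, 0.0271]
tcp_rot: [0.798, 0.603, 0.001, -0.0]
force: [1.0, 1.7, 2.0]
gripper_width: 0.0694
```

```bash
python3 st.py; python3 - <<'E'
from h import *
c=shot('side','s6.png');b=c['img']
cv2.imwrite('pics/b6.png',cv2.resize(b[120:220,200:320],None,fx=6,fy=6))
E
```

```text
clock 6.3 guide mm [-85.4 -42. ] z 27.1 heading-in-guide deg 90.03 tilt 0.09 F [1.  1.7 2. ] w 0.0694
```

View pics/b6.png

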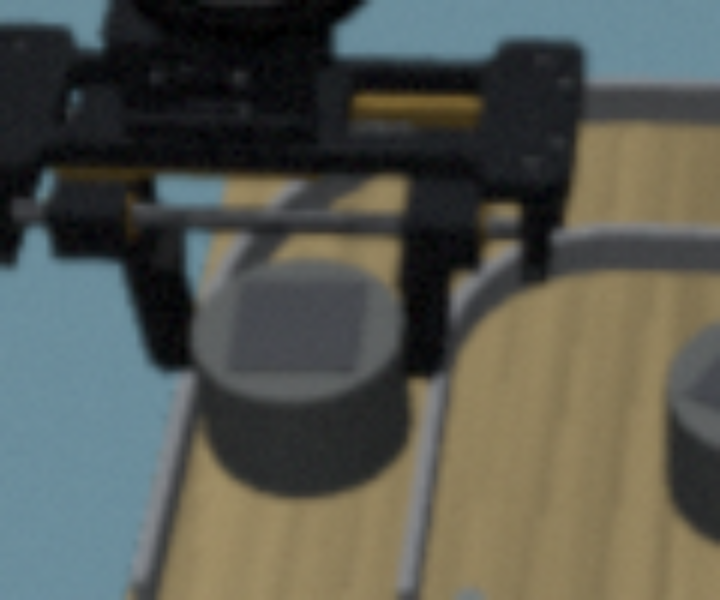

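The carrier follows flat: its square is centred at crop (300,327) and it has moved with the tool. Now to the start of the arc and into it.

arm_command:
  rows:
    - [0.6,7,0,0,0]
    - [0.6,7,0,0,0]
    - [0.6,7,0,0,0]
    - [0.6,6,0,0,0]
    - [0.6,8,0.3,0,0.08]
    - [0.6,8,0.3,0,0.08]
    - [0.6,8,0.3,0,0.08]
    - [0.6,8,0.3,0,0.08]
    - [0.6,0,0,0,0]

```text
clock: 7.1
tool_pos: [0.4763, 0.1556, 0.0271]
tcp_rot: [0.884, 0.467, 0.001, -0.0]
force: [1.2, 1.3, 4.9]
gripper_width: 0.0691
```

```bash
python3 st.py; python3 - <<'E'
from h import *
c=shot('side','s7.png');b=c['img']
cv2.imwrite('pics/b7.png',cv2.resize(b[90:190,210:330],None,fx=6,fy=6))
print(w2g(onz(c,200+300/6,120+327/6,.055)))
E
```

```text
clock 7.1 guide mm [-80.2  16.3] z 27.1 heading-in-guide deg 71.55 tilt 0.11 F [1.2 1.3 4.9] w 0.0691
[-0.08394482 -0.04284937]
```

View pics/b7.png

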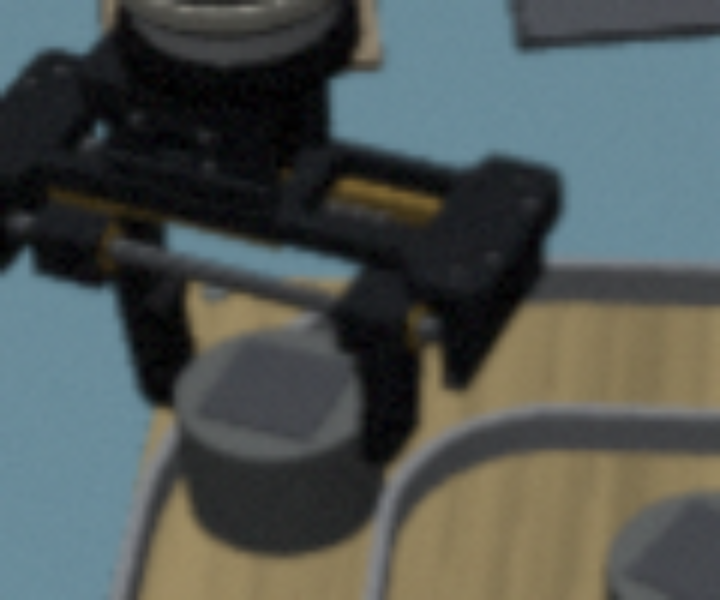

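The tool is within half a millimetre of the ideal arc point. The upward force has crept up to 4.9 N, so I ease off 1 mm while continuing.

arm_command:
  rows:
    - [0.6,8,0.3,-0.5,0.08]
    - [0.6,8,0.3,-0.5,0.08]
    - [0.6,8,0.3,0,0.08]
    - [0.6,8,0.3,0,0.08]
    - [0.6,8,0.3,0,0.08]
    - [0.6,8,0.3,0,0.08]
    - [0.6,0,0,0,0]

```text
clock: 7.73
tool_pos: [0.5109, 0.1864, 0.0274]
tcp_rot: [0.97, 0.244, -0.0, -0.0]
force: [0.5, 0.8, -1.3]
gripper_width: 0.0693
```

```bash
python3 st.py; python3 - <<'E'
from h import *
c=shot('side','s8.png');b=c['img']
cv2.imwrite('pics/b8.png',cv2.resize(b[90:190,210:330],None,fx=6,fy=6))
E
```

```text
clock 7.7333 guide mm [-55.3  55.4] z 27.4 heading-in-guide deg 44.15 tilt 0.02 F [ 0.5  0.8 -1.3] w 0.0693
```

View pics/b8.png

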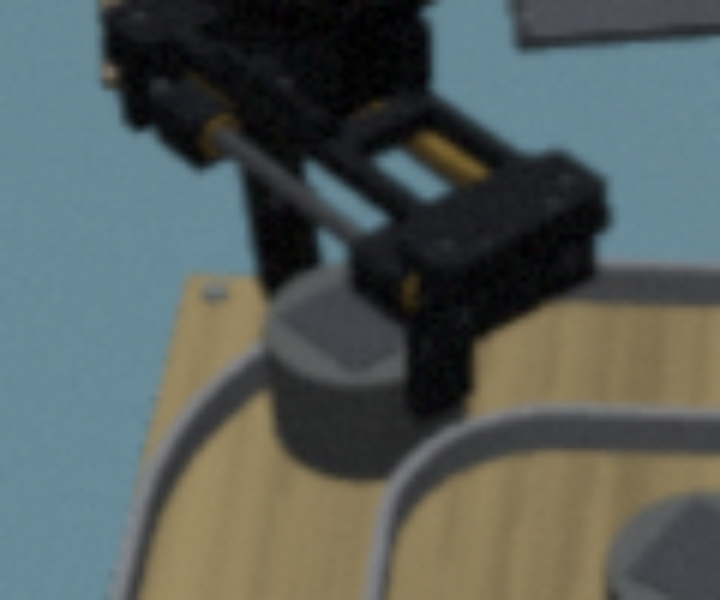

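The carrier is at the corner and flat on the board, with the force back to about zero. Finishing the arc.

arm_command:
  rows:
    - [0.6,8,0.3,0,0.08]
    - [0.6,8,0.3,0,0.08]
    - [0.6,8,0.3,0,0.08]
    - [0.6,8,0.3,0,0.08]
    - [0.6,8,0.3,0,0.08]
    - [0.6,8,0.3,0,0.08]
    - [0.6,8,0.3,0,0.08]
    - [0.6,8,0.3,0,0.08]
    - [0.6,8,0.3,0,0.08]
    - [0.6,4,0,0,0.05]

```text
clock: 8.62
tool_pos: [0.5838, 0.1941, 0.0272]
tcp_rot: [0.99, -0.138, -0.001, 0.0]
force: [-1.7, 0.5, 2.5]
gripper_width: 0.0692
```

```bash
python3 st.py; python3 - <<'E'
from h import *
c=shot('side','s9.png');b=c['img'];t=shot('top','t9.png')['img']
cv2.imwrite('pics/b9.png',np.hstack([cv2.resize(b[90:190,250:380],(520,400)),cv2.resize(t[70:270,170:310],(280,400))]))
E
```

```text
clock 8.6167 guide mm [12.7 82.7] z 27.2 heading-in-guide deg 0.02 tilt 0.08 F [-1.7  0.5  2.5] w 0.0692
```

View pics/b9.png

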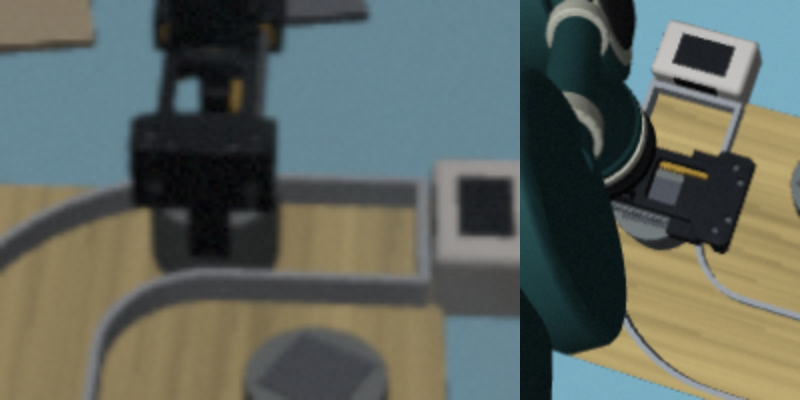

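The carrier is out of the corner and gripped flat. Next the last leg, staying short of the stop, with a 2 mm recentring.

arm_command:
  rows:
    - [0.6,7,-0.5,-0.5,0]
    - [0.6,8,-0.5,0,0]
    - [0.6,8,-0.5,0,0]
    - [0.6,8,0,0,0]
    - [0.6,8,0,0,0]
    - [0.6,8,0,0,0]
    - [0.6,8,0,0,0]
    - [0.6,5,0,0,0]
    - [0.6,0,0,0,0]

```text
clock: 9.47
tool_pos: [0.6439, 0.1793, 0.0285]
tcp_rot: [0.99, -0.138, 0.001, -0.0]
force: [-0.0, -0.8, -1.9]
gripper_width: 0.0693
```

```bash
python3 st.py; python3 - <<'E'
from h import *
c=shot('side','s10.png');b=c['img'];t=shot('top','t10.png')['img']
cv2.imwrite('pics/b10.png',np.hstack([cv2.resize(b[90:190,270:400],(520,400)),cv2.resize(t[70:270,200:340],(280,400))]))
E
```

```text
clock 9.4667 guide mm [74.6 84.9] z 28.5 heading-in-guide deg -0.01 tilt 0.06 F [-0.  -0.8 -1.9] w 0.0693
```

View pics/b10.png

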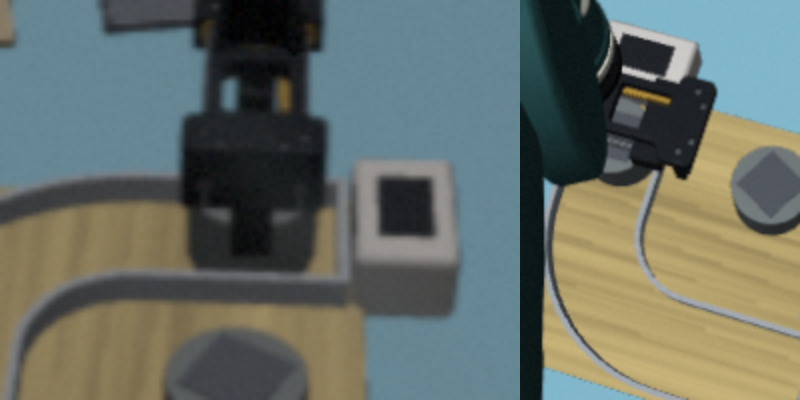

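The side view shows a gap of about 10–14 mm between the carrier's edge (312) and the stop (336). I creep in on force.

arm_command:
  rows:
    - [0.6,2,0,0,0]
    - [0.6,2,0,0,0]
    - [0.6,2,0,0,0]
    - [0.6,2,0,0,0]
    - [0.6,1,0,0,0]
    - [0.6,0,0,0,0]

```text
clock: 10.07
tool_pos: [0.6514, 0.1773, 0.0285]
tcp_rot: [0.99, -0.138, 0.0, -0.0]
force: [-0.1, -0.6, -2.6]
gripper_width: 0.069
```

arm_command:
  rows:
    - [0.6,1,0,0,0]
    - [0.6,1,0,0,0]
    - [0.6,1,0,0,0]
    - [0.6,0,0,0,0]

```text
clock: 10.4
tool_pos: [0.6542, 0.1764, 0.0285]
tcp_rot: [0.99, -0.138, 0.0, -0.0]
force: [-0.5, -0.6, -1.8]
gripper_width: 0.0693
```

```bash
python3 st.py; python3 - <<'E'
from h import *
c=shot('side','s11.png');b=c['img']
cv2.imwrite('pics/b11.png',cv2.resize(b[90:190,270:400],None,fx=6,fy=6))
E
```

```text
clock 10.4 guide mm [85.3 85. ] z 28.5 heading-in-guide deg 0.02 tilt 0.02 F [-0.5 -0.6 -1.8] w 0.0693
```

View pics/b11.png

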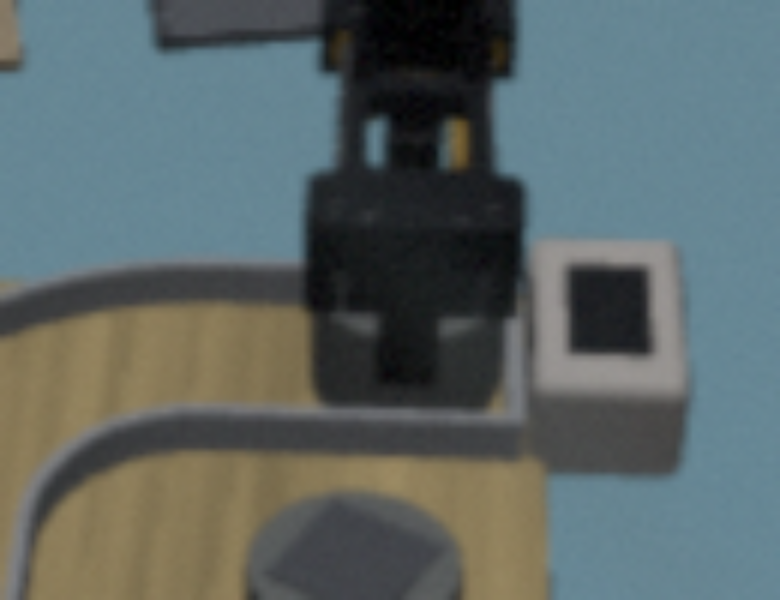

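arm_command:
  rows:
    - [0.6,1,0,0,0]
    - [0.6,1,0,0,0]
    - [0.6,0,0,0,0]

```text
clock: 10.7
tool_pos: [0.6554, 0.176, 0.0282]
tcp_rot: [0.99, -0.138, -0.001, 0.0]
force: [-1.6, 0.3, 0.1]
gripper_width: 0.0691
```

arm_command:
  rows:
    - [0.6,1,0,0,0]
    - [0.6,1,0,0,0]
    - [0.6,0,0,0,0]

```text
clock: 10.95
tool_pos: [0.6557, 0.1758, 0.0278]
tcp_rot: [0.99, -0.138, -0.002, 0.0]
force: [-6.2, 1.5, 0.6]
gripper_width: 0.0691
```

The force has risen to -6 N along the lane, so the carrier touches the stop. I relax a little, open and lift straight up.

arm_command:
  rows:
    - [0.6,-1,0,0,0]
    - [0.6,0,0,0,0]
    - [1,0,0,0,0]
    - [1,0,0,0,0]
    - [1,0,0,0,0]
    - [1,0,0,0,0]
    - [1,0,0,0,0]
    - [1,0,0,0,0]

```text
clock: 11.62
tool_pos: [0.6574, 0.1756, 0.0288]
tcp_rot: [0.99, -0.138, 0.0, -0.0]
force: [0.5, 0.1, 0.3]
gripper_width: 0.0883
```

```bash
python3 st.py; python3 - <<'E'
from h import *
c=shot('side','s12.png');b=c['img']
cv2.imwrite('pics/b12.png',cv2.resize(b[90:190,270:400],None,fx=6,fy=6))
E
```

```text
clock 11.6167 guide mm [88.5 85. ] z 28.8 heading-in-guide deg 0.02 tilt 0.06 F [0.5 0.1 0.3] w 0.0883
```

View pics/b12.png

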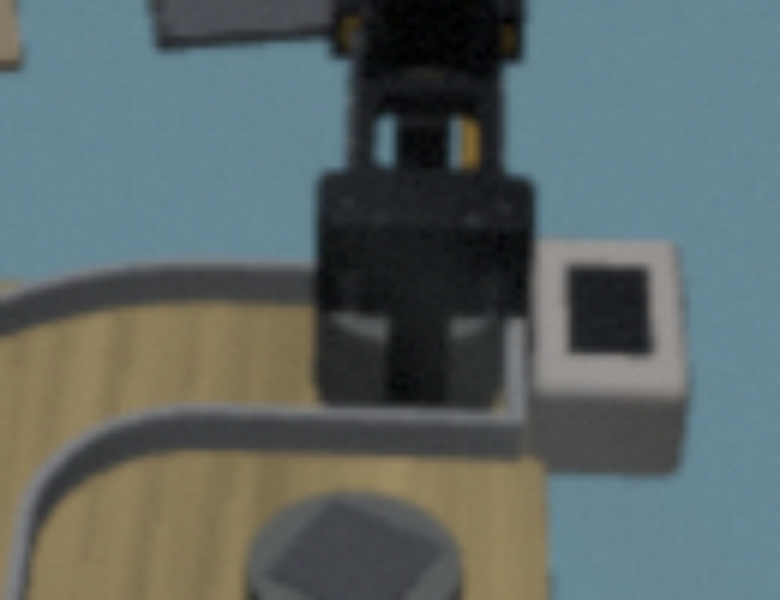

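Released. I lift slowly at first, then back off to clear the view.

arm_command:
  rows:
    - [1,0,0,-5,0]
    - [1,0,0,-8,0]
    - [1,0,0,-15,0]
    - [1,0,0,-25,0]
    - [1,0,0,-35,0]
    - [1,0,0,-35,0]
    - [1,0,0,-35,0]
    - [1,-30,0,-20,0]
    - [1,-40,0,0,0]
    - [1,-40,0,0,0]

```text
clock: 12.5
tool_pos: [0.5524, 0.2063, 0.2112]
tcp_rot: [0.99, -0.138, 0.003, -0.002]
force: [-0.1, -0.2, 0.7]
gripper_width: 0.0881
```

arm_command:
  rows:
    - [1,-40,0,0,0]
    - [1,-40,0,0,0]
    - [1,-30,0,0,0]
    - [1,0,0,0,0]
    - [1,0,0,0,0]

```text
clock: 12.92
tool_pos: [0.4446, 0.2362, 0.2083]
tcp_rot: [0.991, -0.137, 0.001, -0.001]
force: [0.6, -0.4, 0.4]
gripper_width: 0.0882
```

```bash
python3 st.py; python3 - <<'E'
from h import *
c=shot('side','s13.png');b=c['img'];t=shot('top','t13.png')['img']
cv2.imwrite('pics/b13.png',np.hstack([cv2.resize(b[100:220,250:400],(500,400)),cv2.resize(t[70:220,200:320],(300,400))]))
E
```

```text
clock 12.9167 guide mm [-132.7   85.2] z 208.3 heading-in-guide deg 0.16 tilt 0.19 F [ 0.6 -0.4  0.4] w 0.0882
```

View pics/b13.png

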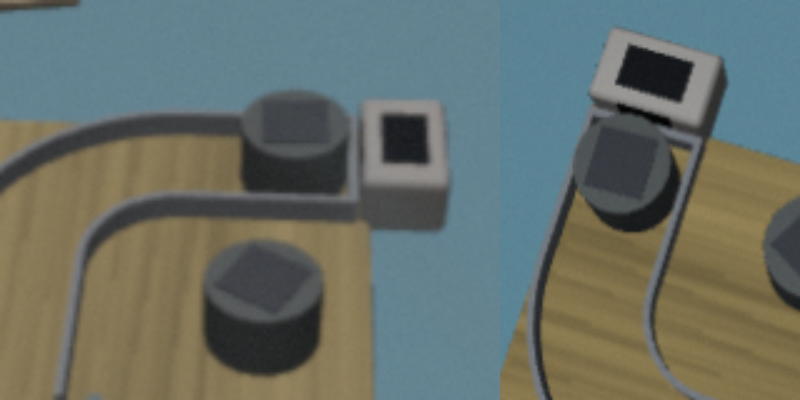

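The carrier's square is at (295,122) in the side crop and (622,160) in the top crop. The disc is upright against the stop in both views. Now the numbers.

```bash
python3 - <<'E'
from h import *
t=r.camera('top');s=r.camera('side')
print('top',w2g(onz(t,248.8,130,.055)),'side',w2g(onz(s,338.5,136.6,.055)))
print('spare side',w2g(onz(s,250+263/3.333,100+279/3.333,.055)))
a0=cv2.imread('pics/top0.png');b0=cv2.imread('pics/side0.png')
print('spare diff top',np.abs(a0[140:190,300:350].astype(int)-t['img'][140:190,300:350]).mean(),'side',np.abs(b0[165:215,305:350].astype(int)-s['img'][165:215,305:350]).mean())
E
```

```text
top [0.08563769 0.08394182] side [0.08656032 0.08307302]
spare side [ 0.0701192  -0.06158433]
spare diff top 6.0292 side 1.6745185185185185
```

```bash
python3 -c "
from h import *
print(r.job_done(), r.observe()['clock'])"
```

```text
the job is handed in; nothing more can be done
the job is handed in; nothing more can be done
```

The carrier is home against the end stop, and I handed the job in at about 13 s on the robot's clock. I gripped it across the lane, slid it up the first leg, round the arc and along the second leg. At the stop the force rose to about 6 N. I then opened the gripper and lifted away.

**Last checks:**
- **Position:** the carrier's centre measures (85.6, 83.9) mm from the top view and (86.6, 83.1) mm from the side view. The bay is at (85, 85), so it is within about 3 mm, and both pictures show it upright at the stop.
- **Corner:** the tool passed within 1 mm of the corner point, and the picture there showed the carrier flat on the board.
- **Spare:** it measured (71, -60) mm before and (70, -62) mm after in the side view, which is within measuring error. The side picture around it barely changed. The top picture changed somewhat more (mean difference 6 grey levels); I took that for the arm's shadow without checking.

**What disagreed:**
- **Tool height:** the first closing went empty above the disc. In the pictures the fingertips stood about 30 mm higher than the reported tool height and the 19 mm fingertip figure imply. I triangulated the gripper, went lower in small steps and gripped properly; I did not find the cause.
- **Camera offset:** the two cameras disagreed by up to 4 mm on the board's position, so I used their average.
- **Spare's stated position:** it stood about 10 mm from the place given in the task, before I had moved anything near it.

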